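Uncover the screw press and crank two turns

TASK

Close the bleed valve of the screw press by swinging its lever fully crosswise to the pipe. Then free the press's bayonet cover (press it down, twist it a quarter turn counter-clockwise, lift it off) and set it down gently, upright, in the middle of the square cork mat. Finally turn the uncovered crank exactly two full turns clockwise, seen from above, and let go, leaving the other things on the bench alone.

Things in the scene. Friction and masses are not known exactly. Their poses are not given: they have to be found in the camera images.
- press: screw press, fixed: grey square base plate 150 x 150 x 8 mm carrying a dark steel ring (outer diameter 132, opening 97, top 29.5 mm above the bench), a pipe with a brass bleed valve on its +y side, the crank in its middle under the cover. Origin: on the ring's axis at bench level, z up. Roofed slots in the ring hold the cover's lugs, locked at its +x and -x sides
- ring_gap (a point): one of the two opposite open gaps in the ring where the lugs can lift out; on the ring's top, 53 mm from the axis, 83 degrees (1.45 rad) counter-clockwise from above of the press's +x (locked) direction. The lugs come out with the cover turned 1.32 to 1.58 rad; a stop ends the turn just beyond. Clockwise from locked it is blocked
- cover: bare aluminium bell, 92 mm diameter, 57 mm high to its flat top, 0.34 to 0.55 kg, two lugs on its rim along its own +x and -x (112 mm over both, 16 wide, 8 thick). Origin: centre of its open lower rim, z up. At the start locked: its x along the press's x, rim 17 mm above the bench, pushed up by a spring. Standing on the mat its rim is 4 mm above the bench
- cover_bar (a point): middle of the top of the cover's straight grip bar, 81 mm above the cover's origin. Bar 60 mm long (along cover x), 14 wide, 24 high, standing on the bell's flat top. To unlock, press the cover down 6.5 to 9 mm (8 to 13 N; solid stop at 9) and keep it down while turning (a few tenths of a N m). Freed and let go, the spring lifts it and it just lies there
- mat: square cork mat 140 x 140 x 4 mm lying flat, fixed. Origin: its centre at bench level
- crank (a joint): angle of the crank in rad about the press's vertical axis: 0 at the start, growing clockwise seen from above; two turns = 12.57. Stays where it is left (friction about 0.06 N m)
- knob_top (a point): centre of the top of the crank's upright round black knob, 56 mm above the bench, 30 mm from the press's axis (at crank angle 0 on the press's -x side). Knob 16 mm in diameter, 30 mm high; it spins freely on its pin, so the hand may hold it and keep its own direction while circling. Hidden under the cover at the start
- bleed_valve (a joint): angle of the bleed valve's lever in rad: near 0 = open, lever along the pipe pointing to the press's +y; grows counter-clockwise from above; 1.57 = closed (end stop), lever crosswise, pointing to the press's -x. Starts between 0 and 0.35. Stays where it is left (friction about 0.08 N m)
- valve_pivot (a point): on the lever's vertical pivot axis, 110 mm from the press's origin along its +y, 49 mm above the bench, at the lever's mid-height
- lever_end (a point): free end of the valve lever, 52 mm from its pivot, 49 mm above the bench; the lever is 13 mm wide, its grey plastic grip (the last 30 mm) 41 to 57 mm above the bench
- notebook: bystander: yellow notebook 210 x 153 x 16 mm, lying flat; origin at its underside's centre
- gauge: bystander: dial gauge 94 x 67 x 30 mm lying on its back; origin at its underside's centre
- steel_adapter: bystander: steel pipe adapter standing upright, 25 mm wide, 36 mm high; origin at its underside's centre
- disc_mass: bystander: steel disc mass 52 mm in diameter, 18 mm high; origin at its underside's centre

How it is judged:
By the outcome, as a careful person would: the job done as asked, in the order asked, and still so for the second after the job is handed in, with the robot touching nothing.
It also fails if it takes over 70 s, if anything falls off the work surface, if the arm or the gripper's body presses on something with over 40 N, if the wrist force passes 120 N, or if a joint passes its speed limit or range.

ROBOT

A 7-joint arm with a two-finger parallel gripper is mounted at the origin on a cart in front of the work surface, level with it; the furniture and walls round the work are solid. World frame = base frame: x ahead of the robot, y to its left, z up, the work surface at z = 0. Lengths are in mm, angles in rad, forces in N, time in s.
With the tool pointing down it reaches from about 400 to 900 mm from the base axis. Payload 5.6 kg.
Tool frame: the origin (TCP) lies midway between the tips of the shut fingers; the grasp point (between the pads) lies 19 mm behind it; z points along the fingers, y is the line along which they close (so a half turn about z gives the same grasp; the last joint's range is limited). The gripper opens to 92 mm and grips with 3 to 60 N. Pads are 20 mm wide; open, the fingers measure 128 mm over their backs; the gripper's body (75 mm by 189 mm) begins 69 mm behind the grasp point.
Start: joints at [1.116, 0.468, -0.012, 1.603, 0.006, 1.071, -0.056], TCP at [260.129, -595.686, 214.592] pointing down, gripper open.
Joint ranges: [-2.53, 2.53], [-0.31, 2.02], [-1.57, 1.55], [0.28, 2.44], [-1.29, 4.43], [0.15, 1.84], [-2.92, 2.92]. Speed limits (rad/s): [2.57, 2.57, 3.14, 3.14, 3.14, 3.14, 3.14].

INTERFACE

Orientations are given as a rotation vector (axis times angle).
In Python, from cell import robot, grip, kin, viewer gives the robot as it stands. Calls block until the motion is done:
- robot.movep(position, orientation): joint-space move of the TCP to a pose.
- robot.servo_line(position, feed=150, rotation=None): straight line of the TCP; rotation=None keeps the orientation; feed is the mean speed in mm/s.
- robot.goto_joints(angles): joint-space move.
- grip(opening, newtons=None): opening from 0.0 (shut) to 1.0 (fully open); newtons is the grip in N (None keeps the last); returns when the fingers have stopped.
- robot.hold(seconds).
- kin.ik(position, orientation): joint angles nearest the present ones, or None.
- robot.observe(): the state.
- viewer.read_camera(name): name is "scene" or "top"; returns the picture (420x560x3 uint8, red, green, blue); there is no depth.
- viewer.camera_info(name): a dict with "camera_matrix" (3x3 intrinsics, pixels), "k1" (the pictures are not rectified: a ray, as slopes to the right and down, at radius r is drawn at 1 + k1 r^2 times it, then the intrinsics apply), "R" (3x3) and "t" (3): a world point X has camera coordinates R X + t. Camera axes: x right, y down, z forward; pixel columns grow to the right and rows downward; lengths in mm; the calibration is good to about 2 mm. A picture is of the moment at which its call begins. camera_info takes no time and is no camera call.
A pose or a line that the arm cannot do raises robot.IKError and nothing moves.
- robot.job_done(): hands the job in; it is judged then, once.
Trained networks look in the newest picture that a camera, given by its name, has taken for a name from the list of things; names that differ only in an ending like _2 or _b are one class to them, and where a whole thing is asked for, a point or a joint stands for the part that bears it (a point fixed in the world has none). Each returns a list of dicts, best first, with "confidence" (0 to 1); they miss things now and then, are a little off and sometimes report something else, mostly with a low value. They report only what shows in the picture. A call takes as long as a camera call.
- viewer.silhouettes(name, camera): "mask" (420x560 bool, what is visible of it).
- viewer.pinpoint(name, camera): "at" ([x, y, z] in mm, in the coordinates of the camera as it stood for that picture, good to about 4 mm: a listed point, or the origin of a listed thing).
The state is a dict: "t": time; "joints": joint angles; "joint_velocities": joint speeds; "joint_torque": joint torques, N m; "tcp_pos": TCP position; "tcp_rot": TCP orientation; "contact_force": force on the tool from outside, world axes, zero at the start; "wrist_torque": the same for the moment, N m; "grip_width": opening from 0.0 (shut) to 1.0 (fully open); "grip_force": force on a finger pad.
Only numpy, scipy, OpenCV 4.12 (cv2) and the standard library are available. Lean on these libraries where they do the work, as an engineer would, in place of code of your own. Each camera call takes 0.05 s, during which the arm holds its last target. There are 200 camera calls.

## Working session

There is one attempt and no reset: what is moved stays moved. The work goes in short steps, each a Python script; the robot and the scene stay as the last script left them, time stands still between calls to the robot, and variables do not carry over. Pictures are saved under pics/ and viewed, at most 10 in all, crops included, and the job is handed in when it is done.

```bash
ls; mkdir -p pics
cat > h.py <<'E'
import numpy as np, cv2
from cell import robot, grip, kin, viewer
def world(name,cam):
    i=viewer.camera_info(cam); R=np.array(i["R"]);t=np.array(i["t"])
    return [(np.round(R.T@(np.array(d["at"])-t),1),round(d["confidence"],2)) for d in viewer.pinpoint(name,cam)[:3]]
def pix(X,cam):
    i=viewer.camera_info(cam); c=np.array(i["R"])@np.array(X,float)+np.array(i["t"]); s=c[:2]/c[2]
    s=s*(1+i["k1"]*(s@s)); return (np.array(i["camera_matrix"])@[s[0],s[1],1])[:2]
def ray(p,cam,z):
    "world point at height z seen at pixel p"
    i=viewer.camera_info(cam); R=np.array(i["R"]);t=np.array(i["t"]);K=np.array(i["camera_matrix"])
    d=np.array([(p[0]-K[0,2])/K[0,0],(p[1]-K[1,2])/K[1,1]]); s=d.copy()
    for _ in range(20): s=d/(1+i["k1"]*(s@s))
    w=R.T@np.array([s[0],s[1],1]); o=-R.T@t
    return o+w*(z-o[2])/w[2]
def shot(cam,name):
    im=viewer.read_camera(cam); cv2.imwrite(f"pics/{name}.png",im[:,:,::-1]); return im
E
python3 - <<'E'
from h import *
a=shot("scene","s0");b=shot("top","t0")
cv2.imwrite("pics/both.png",cv2.resize(np.vstack([a,b])[:,:,::-1],(800,600)) if 0 else cv2.resize(np.hstack([a,b])[:,:,::-1],(800,300)))
for n in ["press","cover","cover_bar","ring_gap","mat","valve_pivot","lever_end","notebook","gauge","steel_adapter","disc_mass"]:
    print(n,*[ (c,world(n,c)) for c in ("scene","top")])
print(robot.observe())
for c in("scene","top"):
    i=viewer.camera_info(c);print(c,-np.array(i["R"]).T@i["t"],i["R"])
E
```

```text
pics
press ('scene', [(array([531.8, -25.3,  -1.7]), 0.55)]) ('top', [(array([533.6, -24.3,   1.6]), 0.6)])
cover ('scene', [(array([532.9, -23.5,  17.7]), 0.91), (array([ 441.8, -299. ,   -1.8]), 0.5)]) ('top', [(array([532.7, -28.5,  22.5]), 0.83)])
cover_bar ('scene', [(array([531. , -21.5,  97.6]), 0.92)]) ('top', [(array([533.3, -25.3,  96.5]), 0.75)])
ring_gap ('scene', [(array([533.9,  30.4,  28.5]), 0.67), (array([657. , 386.1,  -6. ]), 0.5)]) ('top', [(array([537.5,  28.7,  31.5]), 0.97)])
mat ('scene', [(array([ 439.9, -297.6,   -1.4]), 0.74)]) ('top', [(array([ 439. , -301.7,    2. ]), 0.56)])
valve_pivot ('scene', [(array([527. ,  89.2,  45.5]), 0.68), (array([530.7, -23.5,  -4.3]), 0.3)]) ('top', [(array([524.3,  84.5,  46.9]), 0.57)])
lever_end ('scene', [(array([446.5, 288.3,  -2.5]), 0.67), (array([523.2, 136.3,  48.1]), 0.63)]) ('top', [(array([523.2, 139.3,  45.6]), 0.45)])
notebook ('scene', [(array([4.492e+02, 2.893e+02, 3.000e-01]), 0.72), (array([530.4, -20.1,  94.2]), 0.53), (array([536.2,  29.9,  28.3]), 0.29)]) ('top', [(array([447.6, 286.8,  -2.3]), 0.85)])

[... 745 characters left out ...]
61608e-05]), 'tcp_pos': array([ 260.17046639, -595.68125897,  214.61575541]), 'tcp_rot': array([ 3.07515105e+00,  6.42230585e-01, -5.09220071e-06]), 'contact_force': array([-0.01541764,  0.07491617, -0.11806219]), 'wrist_torque': array([ 0.01673395, -0.04234842,  0.0294325 ]), 'grip_force': 0.0, 'grip_width': 0.9988523974407745}
scene [-310.27611304  334.05223241 1092.08895139] [[-0.32669774 -0.94503428 -0.01337118]
 [-0.70435068  0.25287827 -0.66328177]
 [ 0.63020529 -0.20727466 -0.7482503 ]]
top [ 501.80275108   47.21663221 1186.27461747] [[ 6.69301850e-03 -9.99977436e-01  5.74878851e-04]
 [-9.99470469e-01 -6.70792984e-03 -3.18399990e-02]
 [ 3.18431369e-02 -3.61468732e-04 -9.99492813e-01]]
```

View pics/t0.png

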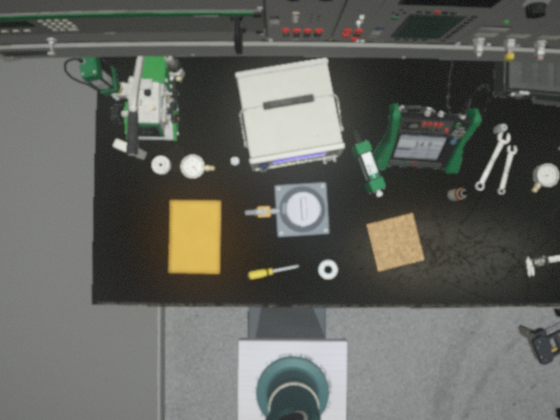

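View pics/s0.png

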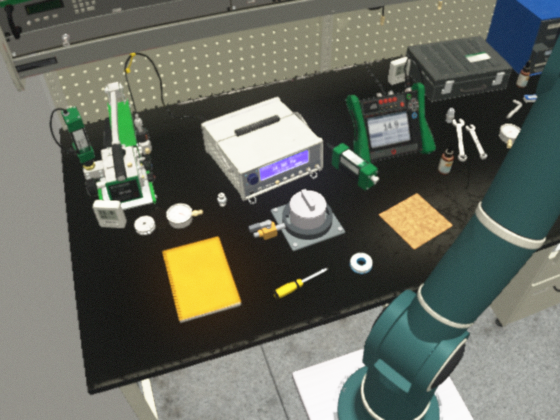

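The top view shows the press at about px (302,210), valve lever pointing left (264,211), mat (395,242), and the white box's front near row 165. The scene view agrees. Next I fit the press pose and check reachability.

```bash
cat >> h.py <<'E'
def rv(psi): return np.pi*np.array([np.cos(psi/2),np.sin(psi/2),0])   # tool down, tool x at yaw psi
def fitpress():
    from scipy.optimize import least_squares
    M={"press":(0,0),"cover":(0,0),"cover_bar":(0,0),"valve_pivot":(0,110),"ring_gap":(53*np.cos(1.45),53*np.sin(1.45))}
    P=[];Q=[]
    for n,m in M.items():
        for c in("scene","top"):
            w=world(n,c)
            for p,k in w: 
                if np.hypot(*(p[:2]-[532,30]))<90: P.append(p[:2]);Q.append(m);break
    P=np.array(P);Q=np.array(Q)
    f=lambda v:(np.c_[Q@[np.cos(v[2]),-np.sin(v[2])],Q@[np.sin(v[2]),np.cos(v[2])]]+v[:2]-P).ravel()
    r=least_squares(f,[532,-24,.05],loss="soft_l1",f_scale=3);return r.x,r.fun
E
python3 - <<'E'
from h import *
a=viewer.read_camera("scene");b=viewer.read_camera("top")
v,f=fitpress();print(v,np.round(f,1))
print("mat",world("mat","top"),world("mat","scene"),"lever",world("lever_end","top"),world("lever_end","scene"))
for n in("cover","mat","lever_end","cover_bar"):
    for d in viewer.silhouettes(n,"top")[:1]:
        m=d["mask"];r=cv2.minAreaRect(np.argwhere(m)[:,::-1].astype(np.float32));print(n,d["confidence"],m.sum(),r)
        if n=="mat":
            print([np.round(ray(p,"top",4)[:2],1) for p in cv2.boxPoints(r)],ray(np.argwhere(m)[:,::-1].mean(0),"top",4))
print("box front",ray((250,166),"top",60),ray((343,158),"top",60), "pressrow",pix([*v[:2],0],"top"))
# ik
for psi in np.arange(-3,3.2,.5):
    q=[kin.ik([*p],rv(psi)) for p in([525,87,40],[532,-24,75],[440,-299,80])]
    print(round(psi,2),[None if x is None else np.round([x[0],x[4],x[6]],2) for x in q])
cv2.imwrite("pics/crop.png",np.hstack([cv2.resize(b[150:290,230:430],(400,280),interpolation=2),cv2.resize(a[170:310,240:440],(400,280),interpolation=2)])[:,:,::-1])
E
```

```text
[ 5.30770758e+02 -2.32759748e+01  5.66128553e-02] [ 0.1  1.8  2.8  1.  -2.3 -1.9 -2.2  1.   1.9 -3.3 -0.8  2.6 -0.8 -1.5
  0.   0.7  2.8 -1.2 -0.6  0. ]
mat [(array([ 438.2, -299. ,    2.9]), 0.89)] [(array([ 440. , -300.8,   -1.4]), 0.57)] lever [(array([522.1, 140.7,  50.8]), 0.53)] [(array([523.6, 135.6,  46.5]), 0.64)]
cover 0.72 905 ((302.5, 209.5), (33.0, 33.0), 90.0)
mat 0.81 2245 ((395.0588684082031, 241.73532104492188), (48.02205276489258, 48.26458740234375), 75.96376037597656)
[array([ 488.3, -213.4]), array([ 523.4, -352. ]), array([ 386.9, -386.5]), array([ 352.6, -248. ])] [ 437.55273498 -298.81872475    4.        ]
lever_end 0.62 88 ((255.0235137939453, 211.8058624267578), (4.371700286865234, 20.171178817749023), 85.60128784179688)
cover_bar 0.68 887 ((302.5000305175781, 209.0), (33.09380340576172, 32.64659118652344), 26.56505012512207)
box front [649.39881846 122.62486833  60.        ] [ 673.80062784 -137.12071494   60.        ] pressrow [300.82606235 209.37907526]
-3.0 [array([0.3 , 0.59, 0.99]), array([0.52, 0.51, 1.26]), array([1.04, 0.47, 1.84])]
-2.5 [array([0.58,
[... 381 characters left out ...]
), array([ 0.1 ,  0.1 , -2.18]), array([ 0.49, -0.03, -1.51])]
0.0 [array([ 0.07,  0.32, -2.08]), array([ 0.18,  0.17, -1.74]), array([ 0.57,  0.03, -1.06])]
0.5 [array([ 0.11,  0.37, -1.62]), array([ 0.25,  0.24, -1.3 ]), array([ 0.64,  0.09, -0.62])]
1.0 [array([ 0.15,  0.42, -1.16]), array([ 0.33,  0.32, -0.87]), array([ 0.72,  0.16, -0.18])]
1.5 [array([ 0.19,  0.46, -0.69]), array([ 0.4 ,  0.39, -0.43]), array([0.79, 0.22, 0.27])]
2.0 [array([ 0.25,  0.53, -0.25]), array([0.46, 0.45, 0.02]), array([0.86, 0.29, 0.71])]
2.5 [array([0.29, 0.58, 0.21]), array([0.52, 0.51, 0.47]), array([0.93, 0.35, 1.16])]
3.0 [array([0.33, 0.63, 0.67]), array([0.5 , 0.49, 0.99]), array([1.  , 0.42, 1.6 ])]
```

View pics/crop.png

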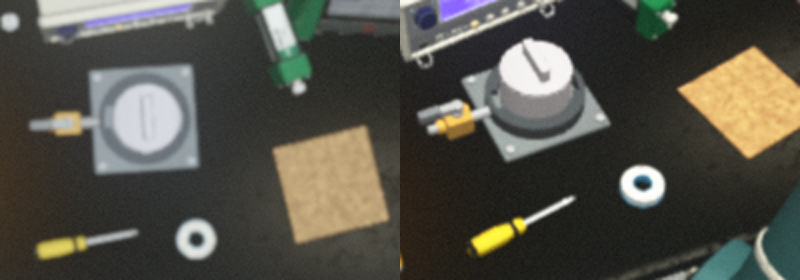

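The crops confirm the lever (left, 30–67,125) points along the pipe, and the area around it is clear. Now swinging the lever.

```bash
cat >> h.py <<'E'
PX,PY,YAW=531.5,-23.8,0.057
def P(x,y,z): 
    c,s=np.cos(YAW),np.sin(YAW); return [PX+c*x-s*y,PY+s*x+c*y,z]
E
cat > v.py <<'E'
from h import *
def pose(th,d,z):   # pusher pose at lever angle th, clearance d behind the lever axis, press frame
    u=np.array([-np.sin(th),np.cos(th)]); n=np.array([-np.cos(th),-np.sin(th)])
    p=np.array([0,110])+42*u-d*n
    return P(p[0],p[1],z),rv(th+YAW)
p,r=pose(0,42,130); robot.movep(p,r); grip(0.0)
p,r=pose(0,42,45); robot.servo_line(p,feed=150)
print(robot.observe()["t"],robot.observe()["contact_force"])
ths=np.r_[np.linspace(.1,1.5,8),1.57,1.62,1.67,1.72,1.77]
for th in ths:
    p,r=pose(th,16.5,45); robot.servo_line(p,feed=90,rotation=r)
    o=robot.observe();F=np.array(o["contact_force"]);print(round(th,2),round(o["t"],1),np.round(F,1))
    if th>1.4 and np.hypot(F[0],F[1])>14: break
p,r=pose(th,32,45); robot.servo_line(p,feed=100)
p[2]=140; robot.servo_line(p,feed=200)
viewer.read_camera("top"); viewer.read_camera("scene")
print(world("lever_end","top"),world("lever_end","scene"),"expect",pose(1.57,0,49)[0],P(-52,110,49)); 
a=shot("scene","s1"); cv2.imwrite("pics/c1.png",cv2.resize(a[170:310,200:400],(600,420))[:,:,::-1])
E
python3 v.py
```

```text
7.0583 [ 0.58519087 -0.19068123  0.46483178]
0.1 7.5 [-0.3 -0.4  0.1]
0.3 7.9 [ 0.8 -0.3  0.2]
0.5 8.2 [0.5 0.5 0.7]
0.7 8.6 [-0.4  0.3  0.5]
0.9 8.9 [-0.   0.6  0.3]
1.1 9.3 [ 0.1 -0.1  0.6]
1.3 9.6 [-0.6  1.  -0.1]
1.5 10.0 [-0.5 -0.  -0.2]
1.57 10.2 [ 0.7  1.  -1.1]
1.62 10.5 [ 0.3  4.4 -1. ]
1.67 10.7 [ 0.1 10.1 -3.1]
1.72 11.0 [ 0.1 14.3 -5.3]
[(array([536.2,  30.2,  30. ]), 0.55)] [(array([473.6,  81.1,  48.5]), 0.44)] expect [np.float64(483.2997131037317), np.float64(83.66204167949071), 49] [np.float64(473.31784578463294), np.float64(83.05895812171876), 49]
```

View pics/c1.png

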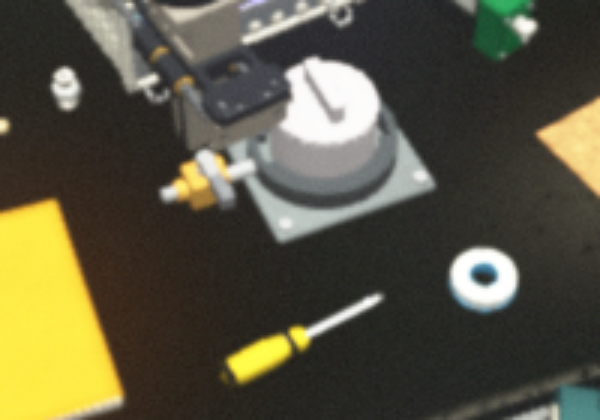

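The lever is now crosswise (px 215,180), and the force rose at the stop. Next is the cover.

```bash
cat > c1.py <<'E'
from h import *
def st(tag):
    o=robot.observe();print(tag,round(o["t"],1),"F",np.round(o["contact_force"],1),"T",np.round(o["wrist_torque"],2),"p",np.round(o["tcp_pos"],1),"g",round(o["grip_width"],3),round(o["grip_force"],1));return o
robot.movep(P(0,0,140),rv(YAW)); grip(0.45)
robot.servo_line(P(0,0,81),feed=120); st("above")
for z in np.arange(79,70,-1.5):
    robot.servo_line(P(0,0,z),feed=40); o=st(z)
    if o["contact_force"][2]>2.5: break
robot.servo_line(P(0,0,z+1.5),feed=40)
grip(0.0,45); st("gripped")
E
python3 c1.py
```

```text
above 14.7 F [-0.3  0.5  0.5] T [ 0.03 -0.   -0.01] p [531.8 -23.6  81.2] g 0.453 0.0
79.0 14.9 F [ 0.3 -0.8  0.2] T [ 0.02  0.02 -0.  ] p [531.9 -23.9  79.5] g 0.449 0.0
77.5 15.2 F [0.  0.2 0.3] T [0.02 0.04 0.  ] p [531.5 -23.9  77.6] g 0.451 0.0
76.0 15.4 F [ 0.5 -0.1  0. ] T [ 0.01 -0.01 -0.02] p [531.4 -23.8  75.9] g 0.451 0.0
74.5 15.7 F [ 0.8 -0.1 -0.1] T [ 0.06 -0.    0.  ] p [531.6 -23.7  74.5] g 0.45 0.2
73.0 15.9 F [-1.6 -0.7  6.3] T [0.01 0.33 0.03] p [531.6 -23.8  73.4] g 0.452 3.0
gripped 16.7 F [0.8 0.2 1.8] T [ 0.15 -0.04  0.21] p [531.5 -23.6  74.5] g 0.149 45.0
```

```bash
cat > c2.py <<'E'
from h import *
def st(tag):
    o=robot.observe();print(tag,round(o["t"],1),"F",np.round(o["contact_force"],1),"T",np.round(o["wrist_torque"],2),"p",np.round(o["tcp_pos"],1),"g",round(o["grip_width"],3),round(o["grip_force"],1));return o
for z in (71,69,67,66,65,64):
    robot.servo_line(P(0,0,z),feed=40); o=st(z)
    if o["tcp_pos"][2]<66.3 or o["contact_force"][2]>22: break
for a in np.arange(.15,1.5,.15).tolist()+[1.45]:
    robot.servo_line(P(0,0,z),feed=20,rotation=rv(YAW+a)); o=st(round(a,2))
    if abs(o["wrist_torque"][2])>2.5: print("BLOCKED");break
print(o["tcp_rot"],rv(YAW+a))
E
python3 c2.py
```

```text
71 16.9 F [-1.  -0.7  7.2] T [0.1  0.42 0.22] p [531.6 -23.6  71.3] g 0.146 45.5
69 17.2 F [-2.  -1.1  8.1] T [0.1  0.41 0.2 ] p [531.6 -23.6  69.5] g 0.146 45.6
67 17.4 F [-1.8  0.2  7.9] T [0.09 0.56 0.26] p [531.6 -23.6  67.6] g 0.148 45.6
66 17.7 F [-2.4 -0.3  9.7] T [0.15 0.63 0.17] p [531.6 -23.6  66.7] g 0.149 45.7
65 17.9 F [-2.7  0.5  9.9] T [0.15 0.64 0.26] p [531.6 -23.6  65.8] g 0.148 45.7
0.15 18.2 F [-0.8 -0.4  9.6] T [0.04 0.31 0.07] p [532.3 -23.8  66. ] g 0.153 45.8
0.3 18.6 F [-0.3 -0.   8.8] T [-0.07  0.26  0.05] p [532.6 -23.9  66.1] g 0.151 45.9
0.45 18.9 F [-1.  -0.7 10.2] T [-0.09  0.12  0.01] p [532.7 -24.   66.1] g 0.148 46.0
0.6 19.1 F [ 0.6 -1.2  9.2] T [-0.13  0.13  0.06] p [532.8 -24.1  66.1] g 0.15 46.0
0.75 19.4 F [-0.  -0.6  9.3] T [-0.22  0.07  0.1 ] p [532.9 -24.1  66.1] g 0.146 46.0
0.9 19.8 F [-0.1 -1.4  9.2] T [-0.21  0.01  0.02] p [533.  -24.2  66.1] g 0.153 46.0
1.05 20.1 F [ 0.3 -1.6  9.8] T [-0.22 -0.01  0.14] p [533.  -24.2  66.1] g 0.148 46.1
1.2 20.4 F [ 0.4 -1.3  8.9] T [-0.22 -0.04  0.09] p [533.  -24.2  66.1] g 0.147 46.1
1.35 20.6 F [-0.1 -1.8 10.4] T [-0.27 -0.11  0.11] p [533.1 -24.3  66.1] g 0.152 46.2
1.5 20.9 F [ 0.4 -1.5  9.4] T [-0.32 -0.11  0.11] p [533.1 -24.3  66.1] g 0.148 46.2
1.45 21.2 F [ 0.  -1.2  9.1] T [-0.32 -0.11  0.21] p [533.  -24.2  66.1] g 0.149 46.1
[2.28911967e+00 2.14749595e+00 2.04491060e-03] [2.2911593  2.14946353 0.        ]
```

```bash
cat > c3.py <<'E'
from h import *
import sys
def st(tag):
    o=robot.observe();print(tag,round(o["t"],1),"F",np.round(o["contact_force"],1),"T",np.round(o["wrist_torque"],2),"p",np.round(o["tcp_pos"],1),"g",round(o["grip_width"],3));return o
r=rv(YAW+1.45)
for z in (70,75,79,84,90):
    robot.servo_line(P(1,0,z),feed=60); o=st(z)
    if o["contact_force"][2]<-15: print("JAM"); sys.exit()
robot.servo_line(P(1,0,160),feed=150); st("up")
M=[438.5,-299.5]
robot.servo_line([*M,140],feed=250); robot.servo_line([*M,70],feed=120); robot.hold(.3); w=st("low")["contact_force"][2]
for z in np.arange(66,55,-1):
    robot.servo_line([*M,z],feed=25); o=st(z)
    if o["contact_force"][2]-w>3: break
grip(.45); robot.hold(.2); st("open")
robot.servo_line([*M,160],feed=200)
a=shot("scene","s2"); b=shot("top","t2")
for n in("cover","mat","cover_bar","knob_top","press"): print(n,world(n,"top"),world(n,"scene"))
cv2.imwrite("pics/c2.png",np.hstack([cv2.resize(b[150:290,230:430],(400,280),interpolation=2),cv2.resize(a[170:310,240:440],(400,280),interpolation=2)])[:,:,::-1])
E
python3 c3.py
```

```text
70 21.4 F [-0.6 -1.1  8.6] T [-0.25  0.14  0.25] p [533.1 -24.3  70.8] g 0.149
75 21.7 F [-0.2 -0.6  5.9] T [-0.36 -0.    0.17] p [533.  -24.3  75.8] g 0.148
79 21.9 F [ 0.4 -1.4 -4.1] T [-0.36 -0.41 -0.05] p [531.9 -24.4  78.5] g 0.144
84 22.2 F [ 0.  -1.5 -3.1] T [-0.51 -0.2  -0.02] p [532.1 -24.2  83.9] g 0.147
90 22.4 F [-0.7  0.3 -5.7] T [-0.08 -0.1   0.08] p [532.3 -23.1  90.3] g 0.152
up 23.1 F [-0.3  0.2 -6.1] T [-0.03 -0.    0.01] p [531.8 -24.1 159.4] g 0.15
low 25.4 F [-0.4 -1.4 -4.4] T [-0.   -0.09 -0.03] p [ 438.7 -299.8   70.5] g 0.145
66 25.7 F [ 0.2  0.3 -4.8] T [-0.01 -0.06 -0.04] p [ 438.3 -299.4   65.7] g 0.149
65 26.0 F [-0.3 -0.4 -4.3] T [-0.03 -0.05  0.03] p [ 438.5 -299.5   64.9] g 0.151
64 26.2 F [ 0.1 -0.  -4.9] T [-0.03 -0.04  0.04] p [ 438.4 -299.5   63.9] g 0.146
63 26.5 F [-0.1 -0.6 -5.3] T [-0.03 -0.06  0.01] p [ 438.4 -299.5   62.9] g 0.153
62 26.7 F [ 0.5 -0.1 -5.5] T [-0.04 -0.12 -0.05] p [ 438.5 -299.5   61.9] g 0.149
61 27.0 F [-2.9  0.5  2.1] T [0.11 0.43 0.  ] p [ 438.6 -299.6   61.5] g 0.151
open 27.8 F [ 3.3 -0.4  4.9] T [-0.16 -0.83  0.02] p [ 439.5 -299.7   61.5] g 0.449
cover [(array([ 436.8, -296.9,    7.2]), 0.69)] [(array([ 438.2, -296.8,    3.5]), 0.77)]
mat [(array([ 439.2, -299.5,    2.4]), 0.81)] [(array([ 440.4, -296.9,   -1.4]), 0.81)]
cover_bar [(array([ 435.3, -297.8,   87.8]), 0.92)] [(array([ 434.7, -292.9,   83.8]), 0.93)]
knob_top [(array([ 5.273e+02, -2.760e+01,  2.000e-01]), 0.66), (array([501.4, -25.9,  60.4]), 0.35)] [(array([502.9, -26.6,  58.2]), 0.6)]
press [(array([530.1, -25.8,   3.8]), 0.73)] [(array([530.4, -25.5,  -1.5]), 0.93)]
```

View pics/c2.png

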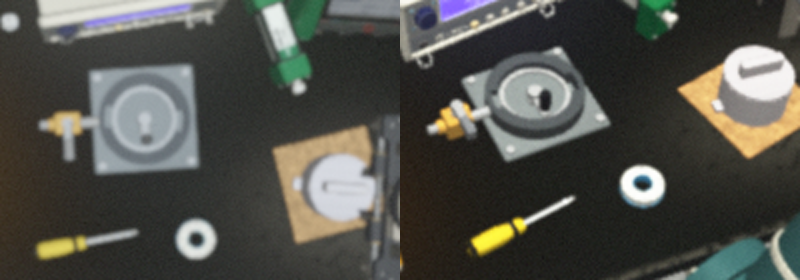

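The cover stands upright at the centre of the mat (px 340,188 in the left crop). The crank knob shows at (147,138), on the −x side as expected. Now the crank.

```bash
cat > k.py <<'E'
from h import *
import h
h.PX,h.PY=532.5,-24.2
def st(tag):
    o=robot.observe();print(tag,round(o["t"],1),"F",np.round(o["contact_force"],1),"T",np.round(o["wrist_torque"],2),"p",np.round(o["tcp_pos"],1),"g",round(o["grip_width"],3),round(o["grip_force"],1));return o
def K(a,z): return P(-30*np.cos(a),30*np.sin(a),z)
robot.movep(K(0,120),rv(YAW)); grip(.4)
robot.servo_line(K(0,36),feed=120); st("down")
grip(0,15); o=st("grip"); assert .12<o["grip_width"]<.22
n=20
for i in range(1,2*n+1):
    robot.servo_line(K(2*np.pi*i/n,36),feed=50)
    if i%5==0 or i<3: o=st(i)
    if np.hypot(*robot.observe()["contact_force"][:2])>25: print("FORCE",i); break
else:
    robot.hold(.3); st("end"); print("target",K(0,36))
E
python3 k.py
```

```text
down 31.8 F [0.1 0.1 0.1] T [ 0.07 -0.    0.02] p [503.  -25.7  36.4] g 0.399 0.0
grip 32.2 F [-0.9 -0.   3.7] T [0.11 0.22 0.01] p [502.9 -25.9  36.5] g 0.164 15.0
1 32.5 F [-0.7 -0.4  6.9] T [-0.05  0.38  0.01] p [503.6 -16.6  36.4] g 0.168 15.0
2 32.9 F [-1.7  1.6  6.7] T [0.1  0.48 0.01] p [507.3  -7.7  36.4] g 0.167 15.0
5 33.9 F [-0.7  1.1  5.3] T [0.3  0.14 0.02] p [531.3   6.5  36.5] g 0.169 15.0
10 35.6 F [0.4 0.5 6. ] T [ 0.29  0.2  -0.04] p [562.9 -23.1  36.4] g 0.167 15.0
15 37.3 F [0.1 5.7 7.2] T [ 1.34  0.09 -0.05] p [534.4 -53.6  36.4] g 0.167 15.0
20 39.0 F [2.  0.8 9. ] T [ 0.12 -0.52  0.02] p [502.9 -27.1  36.4] g 0.169 15.0
25 40.7 F [-1.6  4.4 12.3] T [0.99 0.33 0.02] p [529.8   6.4  36.3] g 0.167 15.0
30 42.5 F [2.2 0.8 7.8] T [ 0.28 -0.49 -0.01] p [562.8 -23.5  36.4] g 0.166 15.0
35 44.2 F [-0.2  4.5  9.6] T [ 0.94 -0.    0.04] p [533.5 -53.6  36.3] g 0.168 15.0
40 45.9 F [ 1.6 -0.5  8. ] T [ 0.14 -0.53 -0.01] p [502.9 -27.1  36.4] g 0.171 15.0
end 46.2 F [1.3 0.7 8.9] T [ 0.09 -0.55 -0.02] p [502.9 -27.1  36.4] g 0.167 15.0
target [np.float64(502.5487218064277), np.float64(-25.909074185411377), 36]
```

```bash
cat > e.py <<'E'
from h import *
y=-25.9
for _ in range(4):
    o=robot.observe(); e=-25.6-o["tcp_pos"][1]; print(round(o["t"],1),np.round(o["tcp_pos"],2),np.round(o["contact_force"],1))
    if abs(e)<.25: break
    y+=e; robot.servo_line([502.55,y,36],feed=20); robot.hold(.2)
grip(.4); o=robot.observe();print(np.round(o["tcp_pos"],2))
p=np.array(o["tcp_pos"]); robot.servo_line([p[0],p[1],130],feed=150)
robot.movep([420,-120,220],rv(YAW))
a=shot("scene","s3"); b=shot("top","t3")
for n in("cover","mat","knob_top","press","lever_end","ring_gap"): print(n,world(n,"top"),world(n,"scene"))
print(robot.observe()["t"])
cv2.imwrite("pics/c3.png",np.hstack([cv2.resize(b[150:290,230:430],(400,280),interpolation=2),cv2.resize(a[170:310,240:440],(400,280),interpolation=2)])[:,:,::-1])
E
python3 e.py
```

```text
46.2 [502.87 -27.11  36.36] [1.3 0.7 8.9]
46.6 [502.75 -26.17  36.35] [ 2.7 -0.6  8.1]
47.1 [502.73 -25.88  36.34] [ 1.6 -1.8  8.3]
47.5 [502.73 -25.74  36.34] [ 1.9 -1.1  8.6]
[502.01 -23.61  35.66]
cover [(array([ 439.3, -298.2,    6.5]), 0.69)] []
mat [(array([ 437. , -299.3,    5.8]), 0.81)] [(array([524.4,  86.1,  47.7]), 0.67)]
knob_top [(array([530.3,  84.7,  49.6]), 0.42), (array([497.9, -28.1,  57.1]), 0.39)] [(array([502.3, -26.7,  55.9]), 0.59)]
press [(array([ 5.319e+02, -2.470e+01,  3.000e-01]), 0.83)] [(array([531. , -24.6,  -2.3]), 0.79)]
lever_end [(array([474.8,  86.2,  49.8]), 0.53)] [(array([475.8,  83.2,  46.8]), 0.54)]
ring_gap [(array([532.2,  31.1,  29.2]), 0.67)] [(array([533.5,  31.7,  30.2]), 0.95)]
50.1583
```

View pics/c3.png

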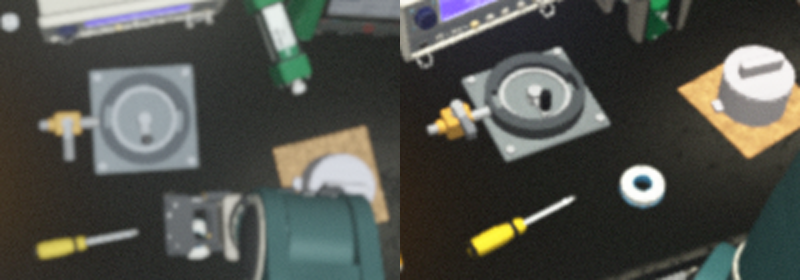

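The knob sits at (147,138) as before, and the cover and lever are unchanged. I'll check the knob's shift against its start picture.

Run:
```python
from h import *
for c,s in(("s","scene"),("t","top")):
    C=[]
    kx,ky=pix([502.3,-26,45],s).astype(int)
    for n in(2,3):
        g=cv2.GaussianBlur(cv2.imread(f"pics/{c}{n}.png",0),(3,3),0).astype(float)[ky-6:ky+7,kx-6:kx+7]
        w=np.clip(95-g,0,None); Y,X=np.mgrid[ky-6:ky+7,kx-6:kx+7]; C.append([(w*X).sum()/w.sum(),(w*Y).sum()/w.sum()])
    A,B=[ray(p,s,48) for p in C]; print(s,np.round(C,2),"shift mm",np.round(B-A,2))
```

```text
scene [[312.23 219.72]
 [312.34 219.73]] shift mm [-0.11 -0.26  0.  ]
top [[nan nan]
 [nan nan]] shift mm [nan nan nan]<stdin>:7: RuntimeWarning: invalid value encountered in scalar divide
```

The knob is back within about 0.3 mm (about 0.01 rad) of where it started, so I'm handing in.

```bash
python3 -c "
from cell import robot
print(robot.job_done())"
```

```text
the job is handed in; nothing more can be done
None
```

I closed the bleed valve, set the cover upright within about 3 mm of the mat's centre, turned the crank two full turns clockwise (knob back within about 0.3 mm of its start), and handed the job in at about 50 s; no verdict was shown.

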